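# Turn the clutch plate onto its locating pin and hold it home

## Robot

A 7-joint arm with a two-finger parallel gripper is mounted at the origin on a cart in front of the work surface, level with it; the furniture and walls round the work are solid. World frame = base frame: x ahead of the robot, y to its left, z up, the work surface at z = 0. Lengths are in m, angles in rad, forces in N, time in s.
With the tool pointing down it reaches from about 0.425 to 0.925 m from the base axis. Payload 6.8 kg.
Tool frame: the origin (TCP) lies on the front face of the gripper's body, between the roots of the fingers; the fingertips stand 80 mm ahead of it and the grasp point (between the pads) lies 61 mm ahead of it; y points along the fingers, x is the direction in which the jaws open and shut, and the axes are right-handed (so a half turn about y gives the same grasp; the last joint's range is limited). The gripper opens to 88 mm and grips with 3 to 60 N. Pads are 20 mm wide; open, the fingers measure 115 mm over their backs; the gripper's body (75 mm by 178 mm) begins 61 mm behind the grasp point.
Start: joints at [-1.424, 0.477, 0.022, 1.555, -0.011, 1.109, -0.083], TCP at [0.17, 0.653, 0.303] pointing down, gripper open.
Joint ranges: [-2.96, 2.96], [-0.34, 2.1], [-1.41, 1.46], [0.24, 2.44], [-1.37, 4.51], [0.17, 1.92], [-2.96, 2.96]. Speed limits (rad/s): [2.39, 2.39, 3.14, 3.14, 3.14, 3.14, 3.14].

## Interface

Orientations are given as a unit quaternion [w, x, y, z].
In Python, from plant import ctrl gives the robot as it stands.
- The arm moves only by the tool servo_tool, never from a script. Its argument "rows" is one flat list of numbers, 4 for each row, row after row: the shift along the world's x, y, z in cm, then the turn about the world's z in degrees. In form: [tx, ty, tz, turn, tx, ty, tz, turn, ...]. A call has 1 to 5 rows; each row shifts and turns the pose as measured when the row begins; what a row does not reach is not made up. A row lasts 1/12 s, in which the tool goes at most 41.7 mm and 7.16 degrees, less where a joint would pass 70% of its speed; a pose out of reach is approached as far as the arm can. A call with a gripper value outside its range is refused whole. "jaw" is the gripper's target within -1 to 1 (fully open at 1, half-way at 0, shut at -1), set as the call begins (left out, the last holds). The fingers move at their own pace and stop on an object; the grip force is fixed at half the most. Time passes only in rows, so rows that do not move let the fingers close. It gives the time, the measured TCP pose, the force and the opening at its end, in the units of the state.
- ctrl.state(): the state, without advancing time (a new reading comes with each control period).
- ctrl.snapshot(name): name is "scene" or "top"; returns the picture (400x640x3 uint8, red, green, blue); there is no depth.
- ctrl.get_calibration(name): a dict with "fx", "fy", "cx", "cy" (pixels), "extrinsics" (4x4, takes a point from world to camera coordinates). Camera axes: x right, y down, z forward; pixel columns grow to the right and rows downward; lengths in m; the calibration is good to about 2 mm. A picture is of the moment at which its call begins. get_calibration takes no time and is no camera call.
- ctrl.close_job(): hands the job in, once; it reports no verdict.
Trained networks look in the newest picture that a camera, given by its name, has taken for a name from the list of things; names that differ only in an ending like _2 or _b are one class to them, and where a whole thing is asked for, a point or a joint stands for the part that bears it (a point fixed in the world has none). Each returns a list of dicts, best first, with "confidence" (0 to 1); they miss things now and then, are a little off and sometimes report something else, mostly with a low value. They report only what shows in the picture. A call takes as long as a camera call. They do not tell look-alikes from the thing itself.
- ctrl.look_for(label, camera): "rect" ([left, top, width, height] in pixels, round what is visible of it).
- ctrl.place_of(label, camera): "position" ([row, column] in pixels: a listed point, or the origin of a listed thing).
The state is a dict: "t": time; "q": joint angles; "joint_velocities": joint speeds; "tau": joint torques, N m; "tcp_pos": TCP position; "orientation": TCP orientation; "contact_force": force on the tool from outside, world axes, zero at the start; "moment": the same for the moment, N m; "finger_gap": finger opening in m.
Only numpy, scipy, OpenCV 4.12 (cv2) and the standard library are available. Lean on these libraries where they do the work, as an engineer would, in place of code of your own. Each camera call takes 0.05 s, during which the arm holds its last target.

## Task

Push the dark steel clutch plate round on its shaft with a fingertip (its studs are there to push against) until the notch in its rim stands over the locating pin on the red lug, then press it down by its centre until it is fully home on the pin. Finish while still holding it down there against its springs with the fingers, so that it can be clamped. Do not lift the plate, and leave the loose things round it where they are.

Things in the scene. Friction and masses are not known exactly. Their poses are not given: they have to be found in the camera images.
- fixture: Fixed clutch-hub fixture: round aluminium foot, 156 mm across, 12 mm high. Origin: centre of its underside, on the vertical shaft axis; z up. Its +x axis points to the red lug (16 mm wide, 22 mm high, 50 to 83 mm from the axis, outer end showing beyond the plate) that carries the pin. Inside: shaft 23 mm across, top at 56.5 mm; fixed shoulder 68 mm across, top at 30 mm.
- pin (a point): Tip of the upright brass locating pin, 55 mm from the shaft axis on the fixture's +x axis, 38.5 mm above the worktop; 9 mm across with a 3 mm tapered tip that leads the notch in from up to about 4 degrees off. Hidden by the plate until the notch is above it. The raised plate clears it by 1.5 mm and turns freely either way; pressed with the notch elsewhere it stops on the pin.
- plate: Loose dark steel clutch plate, disc 124 mm across, 8 mm thick, about 0.3 kg, with a closed bright boss and three brass studs. Origin: centre of its underside; +x points to the notch, z up. Its bore sits over the shaft (1 mm play all round). Origin 40 mm above the worktop while raised, 30 mm when home on the shoulder. It stays level and keeps its angle; 1 to 3 N on a stud turns it.
- notch (a point): Centre of the rim notch at the plate's underside, 55 mm from the plate's axis. The notch is 12 mm wide, open to the rim, from 48 mm radius outwards, with a yellow paint mark on either side.
- boss_top (a point): Centre of the flat top of the plate's closed boss, 36 mm across, 34 mm above the plate's underside: where to press. Nothing stands above it.
- stud_1 (a point): Top centre of an upright brass stud, 10 mm across (a flat collar 16 mm across and 2.5 mm high at its foot), standing 22 mm above the plate's upper face, 42 mm from the axis, 60 degrees anticlockwise (seen from above) from the notch.
- stud_2 (a point): Top centre of the second such stud, opposite the notch.
- stud_3 (a point): Top centre of the third such stud, 60 degrees clockwise (seen from above) from the notch.
- bearing_1: Loose ball bearing lying flat, 47 mm across, 14 mm high; bystander. Origin: centre of its underside.
- wood_block: Loose wooden block, 45x120x35 mm; bystander. Origin: centre of its underside.
- lock_nut: Loose large lock nut, 36x41x16 mm; bystander. Origin: centre of its underside.
- hub_spacer: Loose alloy spacer, 38 mm across, 30 mm high; bystander. Origin: centre of its underside.
- spring_seat (a joint): Level ring on springs under the plate, 92 mm across, that carries it: 0 raised, about 0.010 m with the plate fully home. Pressing the plate down takes about 3 N at first and about 8 N to hold it home; let go, it springs back up.
Mind the look-alikes: they are no part of the job. Several things have the shape of the plate; the one meant has the colours described above.

How it is judged:
By the outcome, as a careful person would: the job done as asked, in the order asked, and still so for the second after the job is handed in, while the arm keeps its last pose, push and grip.
It also fails if it takes over 48 s, if anything falls off the work surface, if the arm or the gripper's body presses on something with over 40 N, if the wrist force passes 120 N, or if a joint passes its speed limit or range.

## Working session

There is one attempt and no reset: what is moved stays moved. The work goes in short steps, Python scripts to look and compute and a tool call to move; the robot and the scene stay as the last step left them, time stands still between calls to the robot, and variables do not carry over. Pictures are saved under pics/ and viewed, and the job is handed in when it is done.

Besides the shell and the picture viewer there is one more tool, called as name(argument=value, ...), one argument or row to a line, values as JSON. servo_tool: Moves the arm, as the interface text tells. Its arguments: {"type":"object","properties":{"rows":{"type":"array","items":{"type":"number"}},"jaw":{"type":"number"}},"required":["rows"]}

```bash
mkdir -p pics
cat > h.py <<'E'
import numpy as np,cv2
from plant import ctrl
def snap(n,f):
    im=ctrl.snapshot(n); cv2.imwrite('pics/'+f,im[:,:,::-1]); return im
def cal(n):
    c=ctrl.get_calibration(n); return np.array([[c['fx'],0,c['cx']],[0,c['fy'],c['cy']],[0,0,1]]),np.array(c['extrinsics'])
def ray(n,row,col,z):
    K,E=cal(n);R=E[:3,:3];t=E[:3,3];o=-R.T@t;d=R.T@np.linalg.inv(K)@[col,row,1];return o+d*(z-o[2])/d[2]
def proj(n,p):
    K,E=cal(n);q=K@(E[:3,:3]@np.array(p)+E[:3,3]);return q[1]/q[2],q[0]/q[2]
E
python3 - <<'E'
from h import *
for n in('scene','top'):
    snap(n,n+'0.png')
    print(n,cal(n)[1].round(3).tolist())
    for l,z in(('fixture',0),('plate',.04),('notch',.04),('boss_top',.074),('stud_1',.07)):
        for d in ctrl.place_of(l,n):print(l,d['confidence'],np.round(d['position'],1),ray(n,*d['position'],z).round(4))
s=ctrl.state();print(s['t'],s['tcp_pos'],s['orientation'],s['contact_force'],s['finger_gap'])
E
```

```text
scene [[0.624, -0.782, -0.016, -0.217], [-0.56, -0.433, -0.707, 0.468], [0.545, 0.45, -0.708, 0.502], [0.0, 0.0, 0.0, 1.0]]
fixture 0.58 [254.5 280.4] [0.4649 0.1995 0.    ]
plate 0.93 [171.5 245.7] [0.5899 0.4348 0.04  ]
plate 0.7 [240.9 273. ] [0.4623 0.2146 0.04  ]
plate 0.69 [170.6 333.4] [0.7349 0.2519 0.04  ]
notch 0.81 [257.6 257. ] [0.4083 0.2103 0.04  ]
notch 0.65 [172.2 316.3] [0.7022 0.2839 0.04  ]
notch 0.55 [163.1 249.3] [0.6205 0.4527 0.04  ]
boss_top 0.83 [231.3 275.6] [0.467  0.2068 0.074 ]
boss_top 0.78 [165.3 337.1] [0.725  0.2334 0.074 ]
boss_top 0.72 [166.3 246.8] [0.5812 0.4143 0.074 ]
stud_1 0.95 [174.  244.1] [0.5589 0.4016 0.07  ]
stud_1 0.89 [172.7 325.3] [0.6875 0.2425 0.07  ]
stud_1 0.87 [156.4 330.1] [0.7473 0.2726 0.07  ]
stud_1 0.86 [231.  252.6] [0.4393 0.2493 0.07  ]
stud_1 0.81 [158.3 257.6] [0.6247 0.4196 0.07  ]
stud_1 0.8 [225.7 285.5] [0.4943 0.2032 0.07  ]
stud_1 0.75 [166.5 348.5] [0.7428 0.2102 0.07  ]
stud_1 0.7 [161.9 230.8] [0.5712 0.4647 0.07  ]
stud_1 0.66 [246.6 279.6] [0.4439 0.1743 0.07  ]
top [[0.021, -1.0, -0.001, 0.163], [-0.985, -0.
[... 348 characters left out ...]
89 0.04  ]
notch 0.64 [285.8 301.3] [0.4015 0.2064 0.04  ]
boss_top 0.82 [257.8 298.5] [0.4643 0.2131 0.074 ]
boss_top 0.74 [195.2 197.5] [0.6033 0.4514 0.074 ]
boss_top 0.73 [135.6 278.5] [0.7521 0.2691 0.074 ]
stud_1 0.96 [267.9 284. ] [0.4412 0.2453 0.07  ]
stud_1 0.93 [206.2 214.7] [0.5789 0.4109 0.07  ]
stud_1 0.89 [128.4 291.4] [0.7724 0.2393 0.07  ]
stud_1 0.76 [181.  207.1] [0.6384 0.4328 0.07  ]
stud_1 0.7 [239.3 294.8] [0.5061 0.2229 0.07  ]
stud_1 0.68 [199.  183.6] [0.5944 0.4844 0.07  ]
stud_1 0.68 [127.7 266.2] [0.7729 0.3    0.07  ]
0.6 [0.17014339 0.6532033  0.30265731] [-0.55947369  0.55948619  0.43240889 -0.43241988] [ 0.14731475 -0.55656047  0.43702306] 0.08805118340348456
```

View pics/scene0.png

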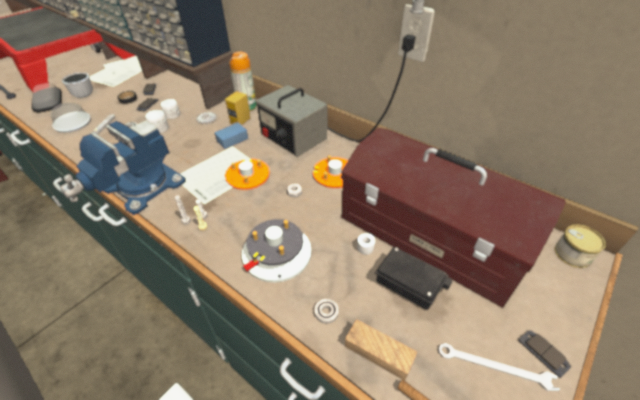

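View pics/top0.png

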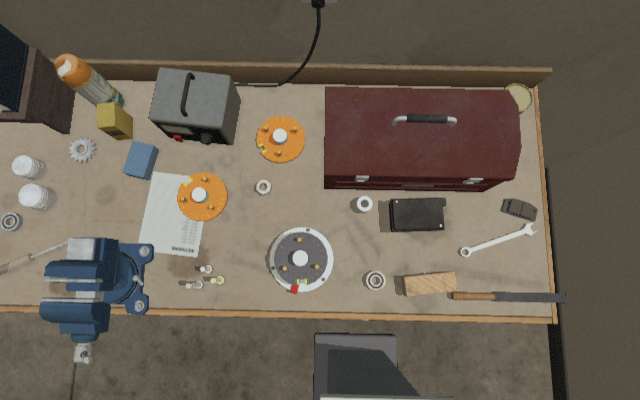

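Run:
```python
import cv2,numpy as np
a=cv2.imread('pics/top0.png')[205:315,240:360];b=cv2.imread('pics/scene0.png')[190:300,215:335]
cv2.imwrite('pics/c0.png',np.vstack([cv2.resize(np.hstack([a,b]),None,fx=3.3,fy=3.3,interpolation=cv2.INTER_CUBIC)]))
```

```text
(no output)
```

View pics/c0.png

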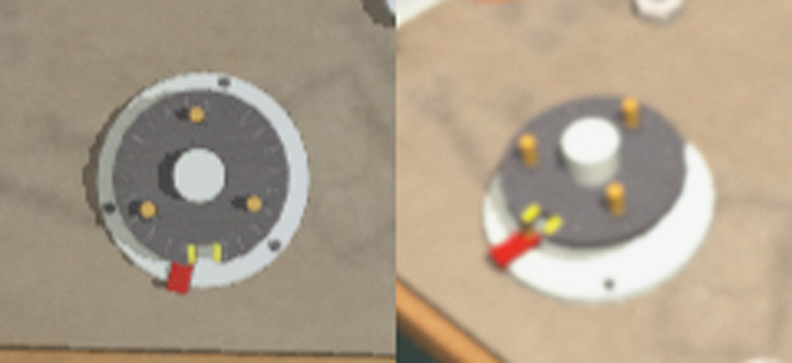

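The job's plate is the dark one, at top (298,258) and scene (273,241). The look-alikes are the orange plates at top (199,199) and (279,138). In the crop, the red lug is at top ≈(294,289), and the notch is a little to its right, at ≈(302,282). The plate therefore needs a small turn. Next I'll measure the angle.

```bash
cat > m.py <<'E'
from h import *
def cents(im,mask,box):
    r0,r1,c0,c1=box;m=np.zeros(mask.shape,np.uint8);m[r0:r1,c0:c1]=mask[r0:r1,c0:c1]
    n,l,s,c=cv2.connectedComponentsWithStats(m);return [(s[i,4],c[i][1],c[i][0]) for i in range(1,n) if s[i,4]>3]
B={'top':(220,305,260,340),'scene':(205,285,235,320)}
def run(tag):
  for n in('top','scene'):
    im=snap(n,n+tag+'.png');hsv=cv2.cvtColor(im,cv2.COLOR_RGB2HSV);H,S,V=[hsv[...,i].astype(int) for i in range(3)]
    red=((H<6)|(H>172))&(S>150)&(V>90); yel=(H>24)&(H<36)&(S>110)&(V>110); br=(H>12)&(H<=23)&(S>120)&(V>110)
    for nm,m,z in(('red',red,.022),('yel',yel,.048),('brass',br,.068)):
        for a,r,c in cents(im,m.astype(np.uint8),B[n]):print(n,nm,a,round(r,1),round(c,1),ray(n,r,c,z)[:2].round(4))
    for l,z in(('boss_top',.074),('stud_1',.07),('notch',.04),('fixture',0)):
        for d in ctrl.place_of(l,n):
            r,c=d['position'];b=B[n]
            if b[0]<r<b[1] and b[2]<c<b[3]:print(n,l,round(d['confidence'],2),np.round([r,c],1),ray(n,r,c,z)[:2].round(4))
if __name__=='__main__':
    import sys;run(sys.argv[1])
    K,E=cal('top');print(K[0,0]);
E
python3 m.py 1
```

```text
top red 44 288.9 293.8 [0.3932 0.2245]
top yel 12 281.5 297.5 [0.4112 0.2151]
top yel 10 281.0 305.5 [0.4128 0.1967]
top brass 13 239.5 299.2 [0.5059 0.2131]
top brass 11 266.1 316.4 [0.4468 0.1725]
top brass 12 268.0 284.5 [0.441  0.2443]
top boss_top 0.66 [254.7 298.4] [0.4712 0.2135]
top stud_1 0.92 [264.9 315.4] [0.4493 0.1747]
top stud_1 0.71 [236.1 297.3] [0.5135 0.2174]
top stud_1 0.64 [267.6 282.7] [0.4418 0.2482]
top stud_1 0.57 [256.1 299.2] [0.4683 0.2118]
top notch 0.82 [283.  302.8] [0.4079 0.2031]
scene red 63 265.2 249.5 [0.3921 0.22  ]
scene yel 22 254.5 255.5 [0.4085 0.2135]
scene yel 16 257.7 261.9 [0.4109 0.197 ]
scene brass 28 223.5 285.6 [0.5004 0.2086]
scene brass 29 234.7 254.6 [0.4357 0.2399]
scene brass 32 249.2 281.2 [0.4419 0.1682]
scene brass 5 259.6 254.8 [0.3896 0.1927]
scene boss_top 0.73 [232.2 273.6] [0.4625 0.2084]
scene stud_1 0.92 [247.3 280.5] [0.4437 0.1716]
scene stud_1 0.7 [222.7 284.3] [0.4992 0.2112]
scene stud_1 0.57 [233.2 252.5] [0.4348 0.245 ]
375.5661852112572
```

Run:
```python
from h import *
from scipy.spatial.transform import Rotation as R
s=ctrl.state();w,x,y,z=s['orientation'];print(R.from_quat([x,y,z,w]).as_matrix().round(3),s['tcp_pos'],s['t'])
im=cv2.imread('pics/top1.png')[:,:,::-1]
# rectified foot-plane (z=.012) and boss plane view
def rect(n,z,f,c=(.4646,.21),h=.1,px=3000):
    N=int(2*h*px);im=cv2.imread(f)
    u=np.linspace(-h,h,N);mx=np.zeros((N,N),np.float32);my=mx.copy()
    K,E=cal(n)
    X,Y=np.meshgrid(c[1]-u,c[0]-u) # col->-y, row->-x
    P=np.stack([Y,X,np.full_like(X,z)],-1)@E[:3,:3].T+E[:3,3];P=P@K.T
    return cv2.remap(im,(P[...,0]/P[...,2]).astype(np.float32),(P[...,1]/P[...,2]).astype(np.float32),cv2.INTER_CUBIC)
out=[]
for n in('top','scene'):
  for z,r in((.012,.078),(.074,.018)):
    g=rect(n,z,f'pics/{n}1.png',px=2000);N=len(g)
    cv2.circle(g,(N//2,N//2),int(r*2000),(0,255,0),1)
    out.append(g)
cv2.imwrite('pics/r1.png',cv2.resize(np.vstack([np.hstack(out[:2]),np.hstack(out[2:])]),(600,600)))
```

```text
[[ 0.252 -0.    -0.968]
 [ 0.968  0.     0.252]
 [ 0.    -1.     0.   ]] [0.17015405 0.65322406 0.30268222] 1.1
```

View pics/r1.png

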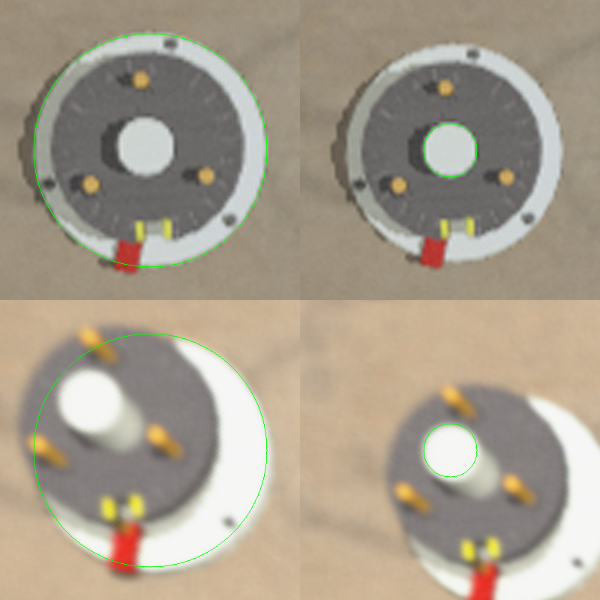

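The rectified views fit the axis at (0.4646, 0.2100). The notch is at about 184.5° and the lug at about 168.5°, so the plate needs 16° clockwise. I'll push stud_2 toward −y with the closed fingers.

servo_tool(
  rows=[0,0,4,0,1,-1,4,3,2.5,-2.5,1,3,2.5,-2.5,0,3,2.5,-2.5,0,3],
  jaw=-1,
)

```text
t: 1.52
tcp_pos: [0.2473, 0.5701, 0.3938]
orientation: [-0.505, 0.505, 0.494, -0.496]
contact_force: [0.0, -0.1, -0.6]
finger_gap: 0.0578
```

servo_tool(
  rows=[2.4,-2.9,0,0,2.4,-2.9,0,0,2.4,-2.9,0,0,2.4,-2.9,0,0,2.4,-2.9,0,0],
)

```text
t: 1.93
tcp_pos: [0.3715, 0.4189, 0.396]
orientation: [0.504, -0.503, -0.497, 0.495]
contact_force: [0.8, 1.1, 0.2]
finger_gap: 0.0248
```

servo_tool(
  rows=[2.4,-2.9,0,0,2.4,-2.9,-1,0,2.4,-2.9,-1,0,2.4,-2.9,-1,0,2.4,-2.9,-1,0],
)

```text
t: 2.35
tcp_pos: [0.497, 0.266, 0.3592]
orientation: [0.505, -0.503, -0.5, 0.492]
contact_force: [0.6, 0.9, -0.1]
finger_gap: 0.0006
```

servo_tool(
  rows=[0.9,-1.6,-2,-1,0,0,-4,0,0,0,-4,0,0,0,-4,0,0,0,0,0],
)

```text
t: 2.77
tcp_pos: [0.5141, 0.2366, 0.2172]
orientation: [-0.511, 0.515, 0.494, -0.48]
contact_force: [-0.7, 0.2, 0.2]
finger_gap: 0.0007
```

Run:
```python
from h import *
print(ctrl.state()['tcp_pos'])
a=snap('top','top2.png')[180:320,230:370];b=snap('scene','scene2.png')[140:300,200:340]
cv2.imwrite('pics/c2.png',cv2.resize(np.hstack([a,b[:140]]),None,fx=2.8,fy=2.8,interpolation=cv2.INTER_CUBIC)[:,:,::-1])
```

```text
[0.51406018 0.2366245  0.21721058]
```

View pics/c2.png

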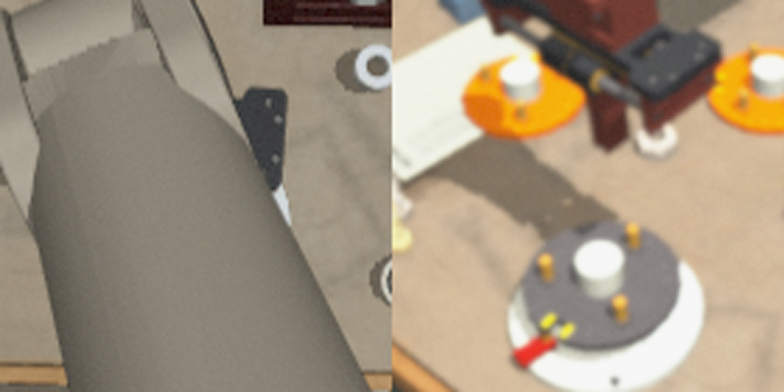

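servo_tool(
  rows=[-0.8,1.3,0,0,0,0,-1,0,0,0,0,0],
)

```text
t: 3.12
tcp_pos: [0.5128, 0.2538, 0.2208]
orientation: [-0.51, 0.516, 0.501, -0.473]
contact_force: [0.3, -0.7, -0.1]
finger_gap: 0.0005
```

Run:
```python
from h import *
from scipy.spatial.transform import Rotation as R
s=ctrl.state();w,x,y,z=s['orientation'];M=R.from_quat([x,y,z,w]).as_matrix();print(M.round(3),s['tcp_pos'])
tip=np.array(s['tcp_pos'])+.08*M[:,1];print(tip,proj('scene',tip))
b=snap('scene','scene3.png')
cv2.imwrite('pics/c3.png',cv2.resize(b[120:280,200:360],None,fx=3.7,fy=3.7,interpolation=cv2.INTER_CUBIC)[:,:,::-1])
```

```text
[[ 0.051  0.034 -0.998]
 [ 0.998  0.021  0.052]
 [ 0.023 -0.999 -0.033]] [0.51278704 0.25376211 0.22077231]
[0.51553095 0.25542567 0.14083669] (np.float64(186.76113764094177), np.float64(271.53318944648754))
```

View pics/c3.png

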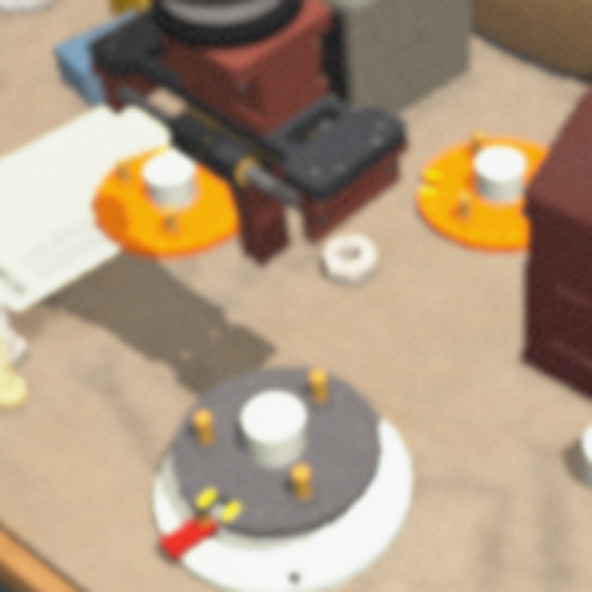

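servo_tool(
  rows=[-0.5,-0.4,-2,0,-0.4,-0.3,-2,0,0,0,-1,0,0,0,-0.5,0,0,0,0,0],
)

```text
t: 3.58
tcp_pos: [0.5095, 0.2489, 0.173]
orientation: [-0.508, 0.516, 0.507, -0.467]
contact_force: [0.1, -0.6, -1.0]
finger_gap: 0.0008
```

```bash
cat > t.py <<'E'
from h import *
from scipy.spatial.transform import Rotation as R
s=ctrl.state();w,x,y,z=s['orientation'];M=R.from_quat([x,y,z,w]).as_matrix()
print(s['t'],'tcp',np.round(s['tcp_pos'],4),'tip',(np.array(s['tcp_pos'])+.08*M[:,1]).round(4),'yaw',np.degrees(np.arctan2(M[1,0],M[0,0])).round(1),'F',np.round(s['contact_force'],1))
E
python3 t.py
```

```text
3.5833 tcp [0.5095 0.2489 0.173 ] tip [0.5133 0.2513 0.0932] yaw 87.1 F [ 0.1 -0.6 -1. ]
```

servo_tool(
  rows=[-0.6,-0.5,-1.5,0,0,0,-1.2,0,0,0,-0.5,0,0,0,0,0],
)

```text
t: 3.92
tcp_pos: [0.5069, 0.2452, 0.1432]
orientation: [-0.508, 0.517, 0.509, -0.465]
contact_force: [-0.2, -0.4, 0.1]
finger_gap: 0.0
```

```bash
python3 t.py
```

```text
3.9167 tcp [0.5069 0.2452 0.1432] tip [0.5112 0.2479 0.0634] yaw 87.1 F [-0.2 -0.4  0.1]
```

servo_tool(
  rows=[-0.4,-0.3,-0.5,0,0,0,0,0],
)

```text
t: 4.08
tcp_pos: [0.5036, 0.2426, 0.1385]
orientation: [-0.508, 0.517, 0.509, -0.464]
contact_force: [-1.5, -0.3, -0.7]
finger_gap: 0.0006
```

```bash
python3 t.py
python3 - <<'E'
from h import *
b=snap('scene','scene4.png')
cv2.imwrite('pics/c4.png',cv2.resize(b[160:280,210:330],None,fx=4.5,fy=4.5,interpolation=cv2.INTER_CUBIC)[:,:,::-1])
E
```

```text
4.0833 tcp [0.5036 0.2426 0.1385] tip [0.508  0.2454 0.0587] yaw 87.1 F [-1.5 -0.3 -0.7]
```

View pics/c4.png

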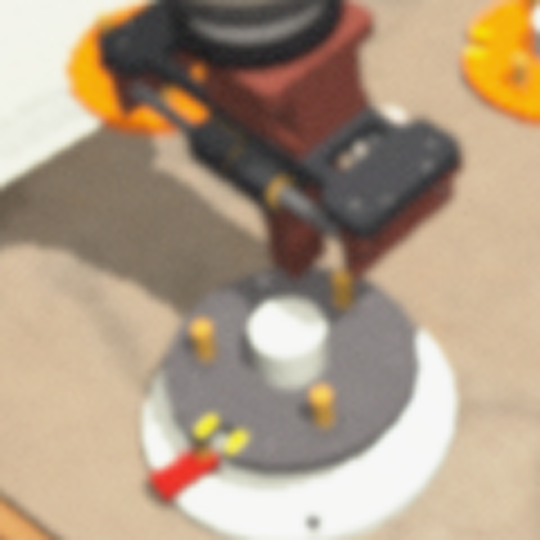

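servo_tool(
  rows=[0,-0.6,0,0,0,-0.5,0,0,0,-0.4,0,0,0,0,0,0],
)

```text
t: 4.47
tcp_pos: [0.5052, 0.2272, 0.1405]
orientation: [-0.507, 0.517, 0.511, -0.463]
contact_force: [-0.7, -1.6, 0.2]
finger_gap: 0.0003
```

```bash
python3 t.py
python3 - <<'E'
from h import *
b=snap('scene','scene5.png')
cv2.imwrite('pics/c5.png',cv2.resize(b[160:280,210:330],None,fx=4.5,fy=4.5,interpolation=cv2.INTER_CUBIC)[:,:,::-1])
E
```

```text
4.4667 tcp [0.5052 0.2272 0.1405] tip [0.5099 0.2301 0.0607] yaw 87.1 F [-0.7 -1.6  0.2]
```

View pics/c5.png

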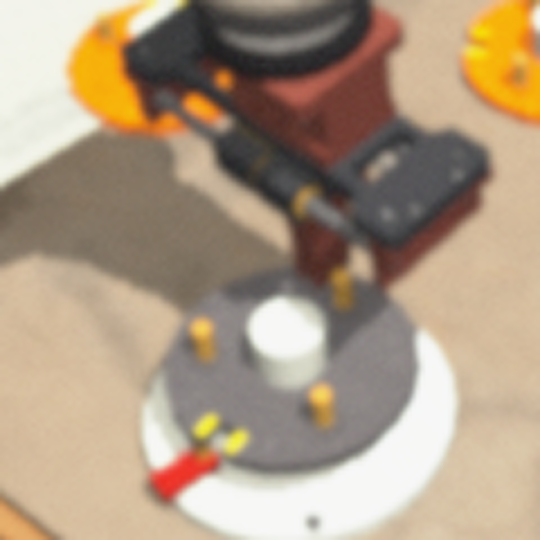

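servo_tool(
  rows=[-0.1,-0.4,-0.1,0,-0.1,-0.4,0,0,0,0,0,0],
)

```text
t: 4.77
tcp_pos: [0.5041, 0.2205, 0.1404]
orientation: [-0.507, 0.517, 0.512, -0.461]
contact_force: [-0.2, -0.8, -0.7]
finger_gap: 0.0005
```

```bash
cat > a.py <<'E'
import sys
import runpy;runpy.run_path('t.py')
from m import *
n='scene';im=snap(n,'scene'+sys.argv[1]+'.png');hsv=cv2.cvtColor(im,cv2.COLOR_RGB2HSV);H,S,V=[hsv[...,i].astype(int) for i in range(3)]
red=((H<6)|(H>172))&(S>150)&(V>90);yel=(H>24)&(H<36)&(S>110)&(V>110); br=(H>12)&(H<=23)&(S>120)&(V>110)
for nm,m,z in(('red',red,.022),('yel',yel,.048),('brass',br,.068)):
    for a,r,c in cents(im,m.astype(np.uint8),B[n]):
        p=ray(n,r,c,z)[:2]; d=p-[.4605,.206];print(nm,a,round(r,1),round(c,1),p.round(4),'ang',round(np.degrees(np.arctan2(d[1],d[0]))%360,1))
b=im[160:280,210:330];cv2.imwrite('pics/c'+sys.argv[1]+'.png',cv2.resize(b,None,fx=4.5,fy=4.5,interpolation=cv2.INTER_CUBIC)[:,:,::-1])
E
python3 a.py 6
```

```text
4.7667 tcp [0.5041 0.2205 0.1404] tip [0.5091 0.2236 0.0606] yaw 87.2 F [-0.2 -0.8 -0.7]
red 62 265.2 249.4 [0.3919 0.2202] ang 168.3
yel 22 253.3 254.1 [0.409  0.2182] ang 166.7
yel 18 257.3 259.9 [0.4092 0.201 ] ang 185.6
brass 8 207.0 278.1 [0.5276 0.2562] ang 36.8
brass 30 224.1 286.8 [0.5008 0.2054] ang 359.2
brass 33 233.5 255.2 [0.4389 0.2414] ang 121.4
brass 33 250.4 279.3 [0.4373 0.1694] ang 237.6
brass 15 258.7 254.9 [0.3912 0.1941] ang 189.7
```

View pics/c6.png

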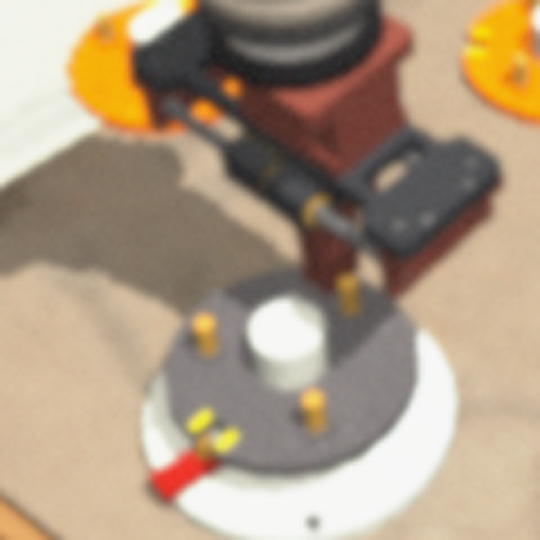

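servo_tool(
  rows=[-0.1,-0.5,0,0,0,0,0,0],
)

```text
t: 4.98
tcp_pos: [0.5033, 0.2158, 0.1405]
orientation: [-0.507, 0.517, 0.513, -0.461]
contact_force: [0.5, -0.1, -0.1]
finger_gap: 0.0007
```

```bash
python3 a.py 7
```

```text
4.9833 tcp [0.5033 0.2158 0.1405] tip [0.5082 0.219  0.0607] yaw 87.2 F [ 0.5 -0.1 -0.1]
red 61 265.3 249.2 [0.3917 0.2204] ang 168.2
yel 19 251.4 252.6 [0.4105 0.2244] ang 159.8
yel 19 256.0 257.0 [0.4077 0.2082] ang 177.6
brass 13 207.3 280.2 [0.5298 0.2517] ang 33.4
brass 36 225.1 288.3 [0.5006 0.2009] ang 352.7
brass 29 231.7 255.6 [0.443  0.2442] ang 114.6
brass 27 251.2 276.7 [0.4324 0.1722] ang 230.3
brass 5 258.0 254.0 [0.3914 0.1968] ang 187.5
```

servo_tool(
  rows=[-0.1,-0.3,0,0,0,0,0,0],
)

```text
t: 5.2
tcp_pos: [0.5022, 0.2132, 0.1405]
orientation: [-0.507, 0.517, 0.513, -0.461]
contact_force: [0.6, -0.0, -0.4]
finger_gap: 0.0005
```

```bash
python3 a.py 8
```

```text
5.2 tcp [0.5022 0.2132 0.1405] tip [0.5072 0.2165 0.0607] yaw 87.3 F [ 0.6 -0.  -0.4]
red 63 265.2 249.4 [0.3921 0.2203] ang 168.2
yel 19 250.3 251.8 [0.4116 0.2276] ang 156.2
yel 15 255.3 256.1 [0.4077 0.211 ] ang 174.6
brass 12 208.7 280.8 [0.5274 0.2478] ang 32.0
brass 35 225.9 289.1 [0.5   0.198] ang 348.5
brass 34 230.8 256.1 [0.4455 0.245 ] ang 111.1
brass 32 251.4 275.3 [0.4302 0.174 ] ang 226.5
```

View pics/c8.png

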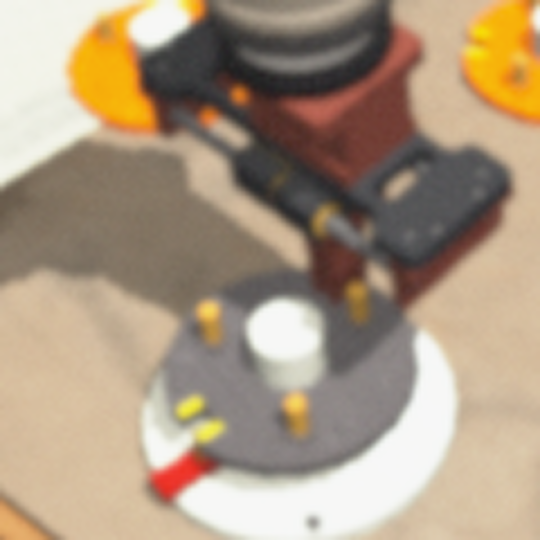

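The stud line now gives a notch angle of about 167.7°, with the lug at about 168.4°. I'll back off and check with the top camera.

servo_tool(
  rows=[0,0.6,0,0,0,1.2,1,0,0,2,3,0,0,3,3,0,0,3.5,0,0],
)

```text
t: 5.67
tcp_pos: [0.5005, 0.3093, 0.2104]
orientation: [-0.51, 0.521, 0.505, -0.463]
contact_force: [1.2, -0.2, -0.1]
finger_gap: -0.0
```

servo_tool(
  rows=[0,4,0,0,0,4,0,0,0,4,0,0,0,3,0,0,0,0,0,0],
)

```text
t: 6.08
tcp_pos: [0.4958, 0.4752, 0.213]
orientation: [-0.51, 0.518, 0.508, -0.463]
contact_force: [-0.8, -0.2, -0.2]
finger_gap: 0.0005
```

```bash
python3 t.py; python3 m.py 9
python3 - <<'E'
import cv2,numpy as np
a=cv2.imread('pics/top9.png')[205:315,240:360];b=cv2.imread('pics/scene9.png')[190:300,215:335]
cv2.imwrite('pics/c9.png',np.vstack([cv2.resize(np.hstack([a,b]),None,fx=3.3,fy=3.3,interpolation=cv2.INTER_CUBIC)]))
E
```

```text
6.0833 tcp [0.4958 0.4752 0.213 ] tip [0.5001 0.4781 0.1332] yaw 86.8 F [-0.8 -0.2 -0.2]
top red 54 288.1 293.8 [0.3952 0.2247]
top yel 11 280.4 291.7 [0.4135 0.2284]
top yel 11 282.0 299.0 [0.4102 0.2116]
top brass 13 240.4 304.4 [0.5042 0.2011]
top brass 11 263.9 282.6 [0.4501 0.2488]
top brass 8 270.9 313.9 [0.436  0.1779]
top brass 15 281.3 295.7 [0.4122 0.2181]
top boss_top 0.9 [257.8 298. ] [0.4642 0.2142]
top stud_1 0.74 [269.3 316.2] [0.4396 0.1727]
top stud_1 0.73 [239.6 299.9] [0.5056 0.2113]
top stud_1 0.56 [267.5 280.7] [0.4419 0.2527]
top notch 0.63 [281.3 294.7] [0.4114 0.222 ]
scene red 62 265.2 249.3 [0.3918 0.2203]
scene yel 19 250.3 251.8 [0.4116 0.2276]
scene yel 14 255.5 256.0 [0.4073 0.2108]
scene brass 31 226.3 289.3 [0.4994 0.1969]
scene brass 32 230.9 256.2 [0.4454 0.2446]
scene brass 33 251.4 275.3 [0.4303 0.1742]
scene boss_top 0.88 [231.3 273.9] [0.4648 0.2096]
scene stud_1 0.82 [248.1 275.9] [0.4363 0.1777]
scene stud_1 0.72 [229.2 255.1] [0.4463 0.2487]
scene notch 0.73 [253.2 251.8] [0.4097 0.2274]
scene notch 0.36 [240.6 271.2] [0.4605 0.2183]
375.5661852112572
```

View pics/c9.png

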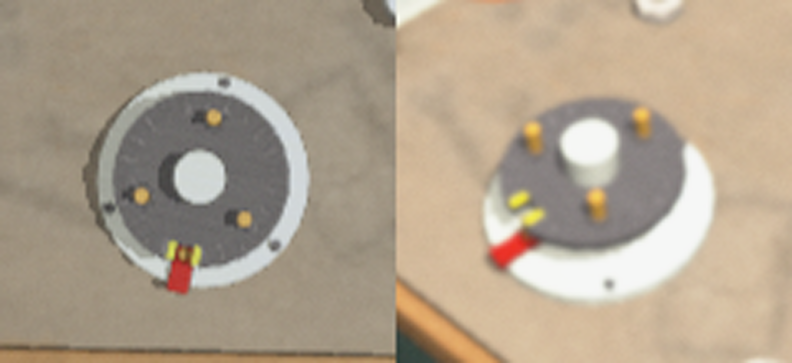

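The top view shows the brass pin between the yellow marks. The notch is at 168.3–168.7° and the lug at about 168.0–168.5°, so they line up. Now I'll move to the boss to press it down.

servo_tool(
  rows=[-0.5,-3.5,0,0,-0.5,-3.8,0,0,-0.5,-3.8,0,0,-0.5,-3.8,0,0,-0.5,-3.5,0,0],
)

```text
t: 7.0
tcp_pos: [0.4716, 0.2837, 0.2139]
orientation: [-0.51, 0.518, 0.509, -0.461]
contact_force: [0.5, -0.1, 0.5]
finger_gap: 0.0005
```

servo_tool(
  rows=[-0.3,-3,0,0,-0.2,-2,0,0,0,0,0,0],
)

```text
t: 7.25
tcp_pos: [0.4651, 0.2213, 0.2143]
orientation: [-0.512, 0.521, 0.505, -0.459]
contact_force: [0.1, -0.8, -0.8]
finger_gap: 0.0007
```

```bash
python3 t.py
```

```text
7.25 tcp [0.4651 0.2213 0.2143] tip [0.4697 0.2241 0.1345] yaw 86.1 F [ 0.1 -0.8 -0.8]
```

servo_tool(
  rows=[-0.3,-0.7,-1.5,0,-0.3,-0.6,-1.5,0,0,0,-1,0,0,0,0,0],
)

```text
t: 7.58
tcp_pos: [0.4605, 0.2071, 0.1754]
orientation: [-0.513, 0.523, 0.506, -0.456]
contact_force: [-0.4, -0.1, -0.9]
finger_gap: 0.0003
```

```bash
python3 t.py
```

```text
7.5833 tcp [0.4605 0.2071 0.1754] tip [0.4654 0.2102 0.0956] yaw 85.8 F [-0.4 -0.1 -0.9]
```

servo_tool(
  rows=[-0.1,0,-0.8,0,0,0,-0.6,0,0,0,0,0],
)

```text
t: 7.83
tcp_pos: [0.4603, 0.2096, 0.1609]
orientation: [-0.512, 0.522, 0.507, -0.455]
contact_force: [0.2, 0.6, 0.0]
finger_gap: 0.0006
```

```bash
python3 a.py 10
```

```text
7.8333 tcp [0.4603 0.2096 0.1609] tip [0.4654 0.2128 0.0811] yaw 86.0 F [0.2 0.6 0. ]
red 63 265.2 249.4 [0.3921 0.2203] ang 168.2
yel 19 250.3 251.8 [0.4116 0.2276] ang 156.2
yel 14 255.5 256.0 [0.4073 0.2108] ang 174.8
brass 13 214.7 265.4 [0.4922 0.2626] ang 60.8
brass 31 231.2 256.2 [0.4447 0.2442] ang 112.5
brass 34 251.3 275.3 [0.4306 0.1743] ang 226.7
```

View pics/c10.png

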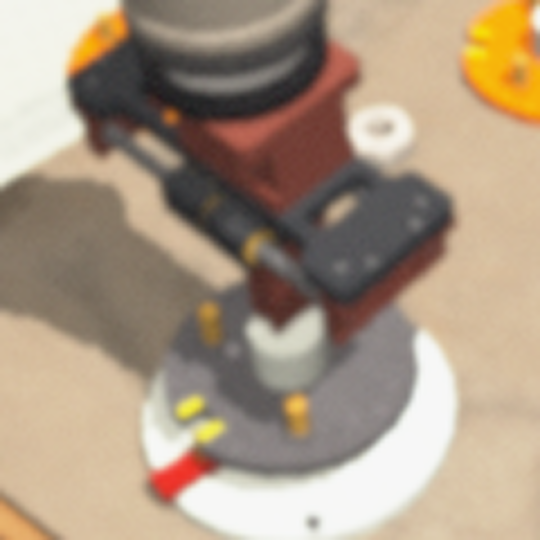

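servo_tool(
  rows=[-0.1,-0.25,-0.4,0,0,0,-0.4,0,0,0,-0.3,0],
)

```text
t: 8.13
tcp_pos: [0.4601, 0.208, 0.1506]
orientation: [-0.512, 0.522, 0.508, -0.455]
contact_force: [-2.0, -1.3, 4.3]
finger_gap: 0.0007
```

```bash
python3 t.py
```

```text
8.1333 tcp [0.4601 0.208  0.1506] tip [0.4653 0.2113 0.0709] yaw 86.0 F [-2.  -1.3  4.3]
```

servo_tool(
  rows=[0,0,-0.4,0,0,0,-0.4,0,0,0,-0.3,0],
)

```text
t: 8.38
tcp_pos: [0.4605, 0.2079, 0.1439]
orientation: [-0.513, 0.521, 0.508, -0.455]
contact_force: [-22.3, -10.6, 74.8]
finger_gap: 0.0005
```

```bash
python3 t.py
```

```text
8.3833 tcp [0.4605 0.2079 0.1439] tip [0.4655 0.2114 0.0641] yaw 86.0 F [-22.3 -10.6  74.8]
```

The plate hit a hard stop with the tip at 64 mm, the home height, but the force is high at 75 N. I'll ease the push.

servo_tool(
  rows=[0,0,-0.05,0],
)

```text
t: 8.47
tcp_pos: [0.4604, 0.2078, 0.145]
orientation: [-0.514, 0.521, 0.508, -0.454]
contact_force: [-2.8, -0.8, 6.4]
finger_gap: 0.0004
```

```bash
python3 a.py 11
```

```text
8.4667 tcp [0.4604 0.2078 0.145 ] tip [0.4654 0.2114 0.0652] yaw 85.9 F [-2.8 -0.8  6.4]
red 61 265.4 249.0 [0.3911 0.2206] ang 168.2
yel 20 253.0 252.5 [0.4074 0.2214] ang 163.8
yel 20 257.8 256.6 [0.4037 0.2056] ang 180.4
brass 11 221.0 267.3 [0.481  0.2458] ang 62.8
brass 28 233.9 256.8 [0.44   0.2378] ang 122.8
brass 30 254.3 275.8 [0.4256 0.1682] ang 227.3
brass 15 256.8 253.9 [0.3935 0.1991] ang 185.9
```

View pics/c11.png

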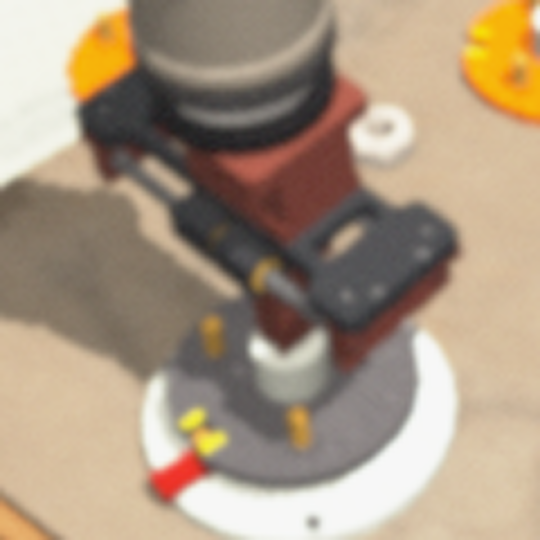

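The plate is down with the pin in the notch, but it rose about 1 mm when I eased off. I'll press to a moderate force.

servo_tool(
  rows=[0,0,-0.2,0],
)

```text
t: 8.6
tcp_pos: [0.4604, 0.2078, 0.1442]
orientation: [-0.514, 0.521, 0.508, -0.454]
contact_force: [-9.4, -4.5, 31.4]
finger_gap: -0.0001
```

```bash
python3 t.py; python3 -c "
from h import *
snap('scene','x.png')"; python3 t.py
```

```text
8.6 tcp [0.4604 0.2078 0.1442] tip [0.4654 0.2114 0.0645] yaw 85.9 F [-9.4 -4.5 31.4]
8.65 tcp [0.4604 0.2078 0.1443] tip [0.4654 0.2114 0.0645] yaw 85.9 F [-7.2 -3.  23.6]
```

```bash
python3 - <<'E'
from h import *
for i in range(20):
    ctrl.snapshot('scene')
    if i%4==3:
        s=ctrl.state();print(s['t'],s['tcp_pos'].round(5) if hasattr(s['tcp_pos'],'round') else s['tcp_pos'],np.round(s['contact_force'],1))
E
python3 a.py 12
```

```text
8.85 [0.46041 0.20778 0.14429] [-7.2 -4.7 24.5]
9.05 [0.46038 0.20776 0.14429] [-7.7 -3.8 24.2]
9.25 [0.46042 0.20777 0.14429] [-7.6 -3.1 23.9]
9.45 [0.46037 0.20775 0.14428] [-7.3 -3.7 24.6]
9.65 [0.4604  0.20775 0.14429] [-7.4 -3.4 24.7]
9.65 tcp [0.4604 0.2078 0.1443] tip [0.4654 0.2114 0.0645] yaw 85.9 F [-7.4 -3.4 24.7]
red 60 265.3 249.1 [0.3913 0.2205] ang 168.2
yel 19 252.9 252.4 [0.4074 0.2216] ang 163.6
yel 21 257.9 256.6 [0.4037 0.2053] ang 180.7
brass 8 222.0 266.6 [0.4779 0.2449] ang 65.9
brass 26 233.9 256.7 [0.44   0.2379] ang 122.8
brass 29 254.4 275.9 [0.4255 0.1679] ang 227.4
brass 15 257.1 254.0 [0.3931 0.1985] ang 186.3
```

View pics/c12.png

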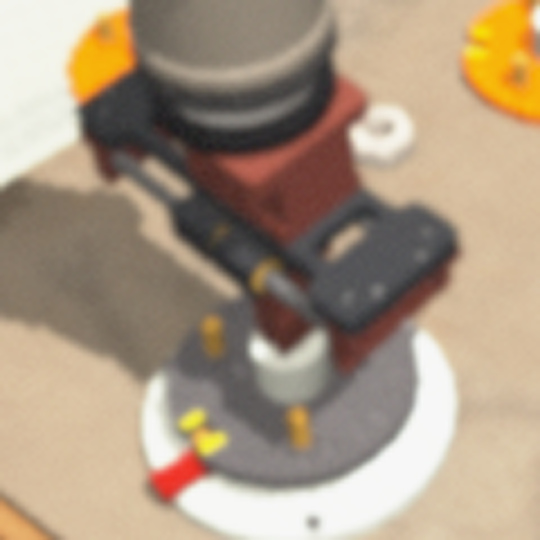

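View pics/scene12.png

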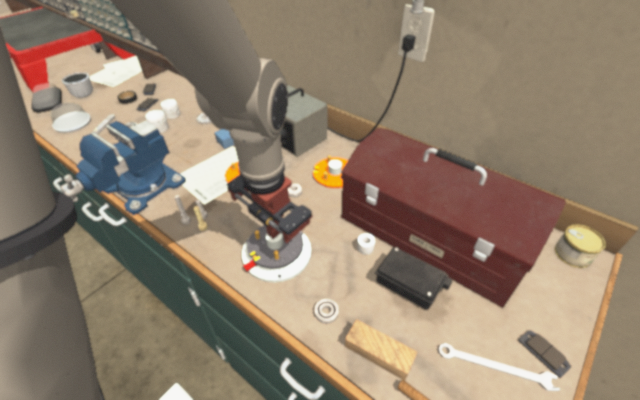

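The picture shows the plate low on the fixture, with the brass pin between the yellow marks (scene ≈(254,257)) and the bystanders unmoved. The push holds steady at about 24 N, well above the 8 N spring force, so the plate is on its shoulder.

```bash
python3 -c "
from plant import ctrl
print(ctrl.close_job())"
```

```text
the job is handed in; nothing more can be done
None
```

The dark plate is turned onto the pin and pressed fully home, and I handed the job in at about 9.7 s with the closed fingers still holding it down.

- **Turn:** I pushed stud_2 about 16–17° clockwise with the closed fingertips. The top camera then put the notch at 168.3–168.7° and the lug at about 168.0–168.5°, with the brass pin visible between the yellow marks.
- **Press:** I pressed on the boss until the fingertips were at about 64.5 mm (boss top at home: 64 mm). The hold stayed at about 24 N for 1 s without moving. That is well above the 8 N the springs need, so the plate is resting on its shoulder.
- **Surroundings:** In the last scene picture the loose things that showed looked unmoved.

**Two checks were not clean:**
- **Force peak:** The first contact with the stop reached about 75 N vertically (about 79 N in all). That was through the fingertips and under the 120 N wrist limit. I eased off straight away; the plate rose about 1 mm, and I pressed it home again.
- **Tool tilt:** The tool drifted to about 4° off vertical, which gives about 8 N of sideways force during the hold.

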